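# Lock the leak-test nest and plug the tilted housing

## Robot

A 6-joint arm with a two-finger parallel gripper is mounted at the origin on the work surface. World frame = base frame: x ahead of the robot, y to its left, z up, the work surface at z = 0. Lengths are in mm, angles in rad, forces in N, time in s.
With the tool pointing down it reaches from about 300 to 775 mm from the base axis. Payload 14.6 kg.
Tool frame: the origin (TCP) lies at the very end of the fingers, on their centre line; the grasp point (between the pads) lies 19 mm behind it; z points along the fingers, y is the line along which they close (so a half turn about z gives the same grasp; the last joint's range is limited). The gripper opens to 94 mm and grips with 3 to 60 N. Pads are 16 mm wide; open, the fingers measure 119 mm over their backs; the gripper's body (75 mm by 177 mm) begins 78 mm behind the grasp point.
Start: joints at [1.243, 0.3, 1.521, -0, 1.321, -0.067], TCP at [141.817, 531.392, 205.446] pointing down, gripper open.
Joint ranges: [-3.03, 3.03], [-0.79, 2.21], [0.23, 2.52], [-1.04, 4.18], [0, 3.07], [-2.55, 2.55]. Speed limits (rad/s): [2.22, 2.22, 2.57, 3.14, 3.14, 3.14].

## Interface

Orientations are given as [roll, pitch, yaw] about the fixed x, y, z axes, in that order (R = Rz(yaw) Ry(pitch) Rx(roll)).
In Python, from cell import manip gives the robot as it stands.
- The arm moves only by the tool servo_tool, never from a script. Its argument "rows" is a list of rows, each a list of 7 numbers: the turn, a rotation vector about the world's x, y, z in degrees, then the shift along the world's x, y, z in mm, then the closure, from 0 (fully open) to 1 (shut). In form: [[rx, ry, rz, dx, dy, dz, fingers], ...]. A call has 1 to 20 rows; each row shifts and turns the commanded pose from where the row before left it; what a row does not reach is not made up. A row lasts 1/8 s, in which the tool goes at most 62.5 mm and 10.7 degrees, less where a joint would pass 70% of its speed; a pose out of reach is approached as far as the arm can. A call with a gripper value outside its range is refused whole. The fingers move at their own pace and stop on an object; "grip_force" is the grip in N (left out, the last holds). Time passes only in rows, so rows that do not move let the fingers close. It gives the time, the measured TCP pose, the force, the opening and the grip force at its end, in the units of the state.
- manip.read_state(): the state, without advancing time (a new reading comes with each control period).
- manip.camera(name): name is "side" or "top" or "wrist"; returns the picture (480x640x3 uint8, red, green, blue); there is no depth.
- manip.camera_info(name): a dict with "fx", "fy", "cx", "cy" (pixels), "D" ([k1, k2, p1, p2, k3] as OpenCV has them; the pictures are not rectified), "position" and "rotation" of the camera in the world; the wrist camera has in their place "T_tool_cam" (4x4, takes a point from camera to tool coordinates, whose origin is the TCP and whose axes are the flange's). Camera axes: x right, y down, z forward; pixel columns grow to the right and rows downward; lengths in mm; the calibration is good to about 2 mm. A picture is of the moment at which its call begins: read the wrist's pose just before it. camera_info takes no time and is no camera call.
- manip.sign_off(): hands the job in; it is judged then, once.
The state is a dict: "clock": time; "joints": joint angles; "qd": joint speeds; "effort": joint torques, N m; "eef_pos": TCP position; "eef_rot": TCP orientation; "wrist_force": force on the tool from outside, world axes, zero at the start; "moment": the same for the moment, N m; "finger_gap": finger opening in mm; "finger_force": force on a finger pad.
Only numpy, scipy, OpenCV 4.12 (cv2) and the standard library are available. Lean on these libraries where they do the work, as an engineer would, in place of code of your own. Each camera call takes 0.05 s, during which the arm holds its last target. There are 200 camera calls.

## Task

At the leak-test station, first swing the red-handled cam lever all the way over to its locked end, so that the blue sliding nest is driven home and locked. Then take the orange tapered stopper from its white stand, set it into the tilted neck of the grey housing, press it firmly but not violently home until its flange sits flat on the rim, and let go. Leave the scanner, the spare shell and the adapter box where they are.

Things in the scene. Friction and masses are not known exactly. Their poses are not given: they have to be found in the camera images.
- station: Leak-test station fixed to the bench: aluminium base plate 270 x 120 x 15 mm with the sliding nest and the cam lever on it. Origin at bench height, on the plate's centre line, 50 mm nearer the robot than its centre; x along the plate away from the robot (slide direction), y to the left, z up.
- nest (a joint): Slide of the blue nest (100 x 90 x 20 mm block that carries the housing) along the station's x: 0 = home against the front stop, up to 0.014 m pushed away. Friction about 2.5 N while the cam is open, so it gives way under the stopper; closing the cam pushes it home and holds it there.
- cam (a joint): Cam lever's hinge, axis upright: 0 = fully open, 1.65 rad = end stop, fully locked; grows anticlockwise seen from above. At 0 the arm points 47 degrees to the right (-y) of the station's x, when locked 47 degrees to its left. Stays where it is left (friction 0.12 N m, some 2 to 3 N at the handle).
- cam_pivot (a point): Point on the cam lever's hinge axis, at the height of the arm's centre line (52 mm above the bench); 86 mm from the station's origin along its x.
- cam_handle (a point): Top centre of the cam lever's red upright handle post, 107 mm above the bench, 80 mm from the hinge axis. Post 16 mm in diameter, free from its top down to the dark arm (12 mm bar), whose top is 58 mm above the bench. Push the post sideways round the hinge to swing the lever.
- neck (a point): Centre of the mouth of the neck, 128 mm above the bench; z points out along the neck's axis (30 degrees from vertical, leaning to the station's -x), y is the station's y. The round neck stands 44 mm out of the grey housing, a tilted 90 x 88 x 26 mm slab fixed on the nest. Mouth 42 mm inside, 50 mm outside; bore 40 mm deep, tapering to 35 mm at its floor.
- stopper: Loose, 90 mm long, 0.1 to 0.2 kg: orange taper 38 mm long (39 mm diameter under the flange, 32 mm at the tip), orange flange 52 mm wide, 6 mm thick, above it a black round grip 28 mm wide, 46 mm long. Origin: centre of the flange's underside; z towards the grip. Starts upright in the stand, flange on its top. Fully home, its origin and z axis coincide with the neck's.
- stand: White block 76 x 76 x 50 mm fixed on the bench, with an upright through hole of 45 mm in its middle that holds the stopper. Origin: centre of its underside.
- scanner: Black hand scanner lying loose on the bench, about 155 x 50 x 34 mm. Origin: underside, near its middle. Bystander.
- shell: Spare grey housing shell, 85 x 70 mm, 30 mm high with a ring on top. Origin: centre of its underside. Loose bystander.
- adapter: Black adapter box 110 x 70 x 30 mm. Origin: centre of its underside. Loose bystander.
Mind the look-alikes: they are no part of the job. Of the things that look like the stopper, the largest one is meant.

How it is judged (in metres and radians):
On the way, in this order (a step that is already met when the one before it is completed fails the run):
1. the cam lever is swung over to its locked end and the nest is home, before the stopper is in the neck (value of joint cam above 1.45 rad and value of joint nest below 0.002 m and distance between stopper and neck above 0.06 m), for 0.2 s.
2. the stopper is in the neck down to its flange and pressed home with 8 N or more (distance between stopper and neck below 0.004 m and angle between the z axis of stopper and the z axis of neck, either way round below 0.1 rad and contact force between stopper and nest above 8 N), for 0.1 s.
At the end, for the whole second after the job is handed in: The cam lever is at its locked end (over 1.45 rad), the nest is home (within 2 mm), and the stopper rests in the neck with the centre of its flange within 4 mm of the mouth's centre and its axis within 0.1 rad of the neck's (value of joint cam above 1.45 rad and value of joint nest below 0.002 m and distance between stopper and neck below 0.004 m and angle between the z axis of stopper and the z axis of neck, either way round below 0.1 rad and linear speed of stopper below 0.02 m/s); the robot touches nothing.
It fails at once if the stopper is forced against the housing with more than 60 N (contact force between stopper and nest above 60 N).
It fails at once if the scanner, the spare shell or the adapter box is moved more than 20 mm (distance of any of scanner, shell, adapter from where it was at the start of the episode above 0.02 m).
It also fails if it takes over 48 s, if anything falls off the work surface, if the arm or the gripper's body presses on something with over 40 N, if the wrist force passes 120 N, or if a joint passes its speed limit or range.

## Working session

There is one attempt and no reset: what is moved stays moved. The work goes in short steps, Python scripts to look and compute and a tool call to move; the robot and the scene stay as the last step left them, time stands still between calls to the robot, and variables do not carry over. Pictures are saved under pics/ and viewed, at most 10 in all, crops included, and the job is handed in when it is done.

Besides the shell and the picture viewer there is one more tool, called after "Emit:" by a JSON object that holds its "op" and its "data". servo_tool: Moves the arm, as the interface text tells. Its arguments: {"type":"object","properties":{"rows":{"type":"array","items":{"type":"array","items":{"type":"number"}}},"grip_force":{"type":"number"}},"required":["rows"]}

```bash
mkdir -p pics; cat > h.py <<'E'
import numpy as np, cv2, json
from cell import manip
def snap(n,f):
    s=manip.read_state(); im=manip.camera(n); cv2.imwrite('pics/'+f,im[:,:,::-1]); return s,im
E
python3 - <<'E'
from h import *
s,a=snap('top','top0.png'); _,b=snap('side','side0.png')
print(s); 
for n in('top','side','wrist'): print(n,manip.camera_info(n))
E
```

```text
{'clock': 0.0, 'joints': array([ 1.24344138e+00,  3.00483534e-01,  1.52158812e+00,  1.41617408e-06,
        1.32070914e+00, -6.65672448e-02]), 'qd': array([ 0.00113919, -0.0007457 , -0.00057005,  0.00070807,  0.00079581,
        0.00138163]), 'effort': array([-3.41002451e-03, -5.31813097e+01, -3.52733731e+01,  7.07258773e-02,
        2.44798616e-02, -1.35742207e-04]), 'eef_pos': array([141.71139021, 531.15185861, 204.87653727]), 'eef_rot': array([-3.14040723e+00, -8.04016396e-05,  2.88080455e+00]), 'wrist_force': array([ 0.08109267, -0.22190266, -0.02577973]), 'moment': array([-0.02592948, -0.01887461,  0.05327939]), 'finger_force': 0.0, 'finger_gap': 93.61783268932132}
top {'fx': 456.9014953010752, 'fy': 456.9014953010752, 'cx': 323.3194486436866, 'cy': 245.43706067623344, 'D': array([0.00546691, 0.        , 0.        , 0.        , 0.        ]), 'position': array([445.72411886,  19.41479658, 910.91517845]), 'rotation': array([-2.94341645, -0.01563616, -1.57708158])}
side {'fx': 570.3177953698722, 'fy': 570.3177953698722, 'cx': 316.58753015982506, 'cy': 236.80144528898123, 'D': array([-0.13065854,  0.        ,  0.        ,  0.        ,  0.        ]), 'position': array([546.87254336, 886.01620832, 746.17115374]), 'rotation': array([-2.20174188,  0.01426629, -3.10632424])}
wrist {'fx': 402.27667289811103, 'fy': 402.27667289811103, 'cx': 320.58369537226076, 'cy': 242.86863118103278, 'D': array([0.01092715, 0.        , 0.        , 0.        , 0.        ]), 'T_tool_cam': array([[-1.67933057e-04, -9.61446205e-01, -2.74993031e-01,
         8.01511577e+01],
       [ 9.99999872e-01, -2.92883217e-04,  4.13313828e-04,
         7.39242419e-01],
       [-4.77919855e-04, -2.74992927e-01,  9.61446131e-01,
        -1.78393823e+02],
       [ 0.00000000e+00,  0.00000000e+00,  0.00000000e+00,
         1.00000000e+00]])}
```

View pics/top0.png

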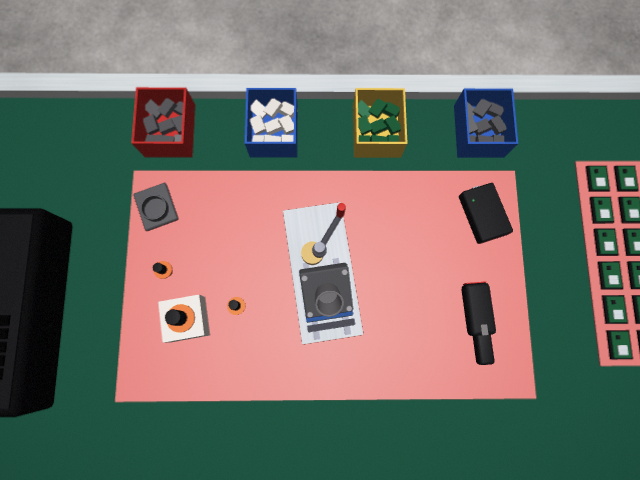

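View pics/side0.png

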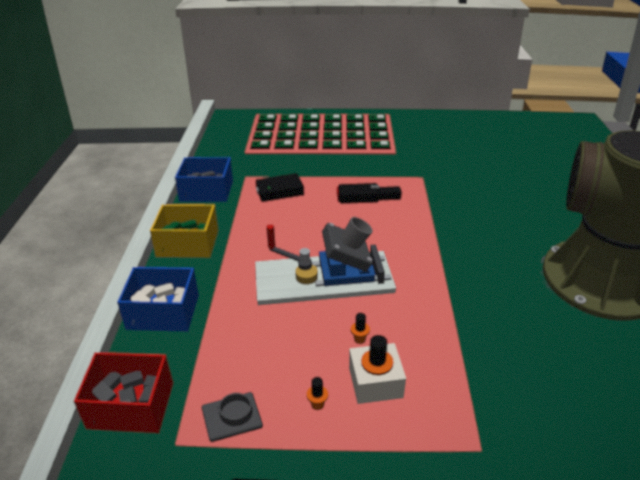

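Top view: three stopper-like things: the large one on the white stand at (180,318), and small ones at (162,269) and (236,306). The large one standing in the white stand fits. The red handle is at (341,208) and the neck mouth near (328,300). The side view agrees: large stopper (377,352), smaller ones (360,325) and (317,390), handle (270,230), neck (357,230). I'll enlarge to confirm and measure.

```bash
python3 - <<'E'
from h import *
t=cv2.imread('pics/top0.png'); s=cv2.imread('pics/side0.png')
def c(im,x,y,w,h,k): return cv2.resize(im[y:y+h,x:x+w],None,fx=k,fy=k,interpolation=cv2.INTER_CUBIC)
# top 280..365 x 195..350 (x3.. ) ; each 400x300 tile, scale 4 =100x75
tiles=[c(t,280,195,100,75,4),c(t,280,270,100,75,4),c(t,140,280,100,75,4),c(s,340,325,100,75,4)]
cv2.imwrite('pics/crop1.png',np.vstack([np.hstack(tiles[:2]),np.hstack(tiles[2:])]))
tiles=[c(s,250,215,80,60,5),c(s,310,210,80,60,5)]
cv2.imwrite('pics/crop2.png',np.hstack(tiles))
E
```

```text
(no output)
```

View pics/crop1.png

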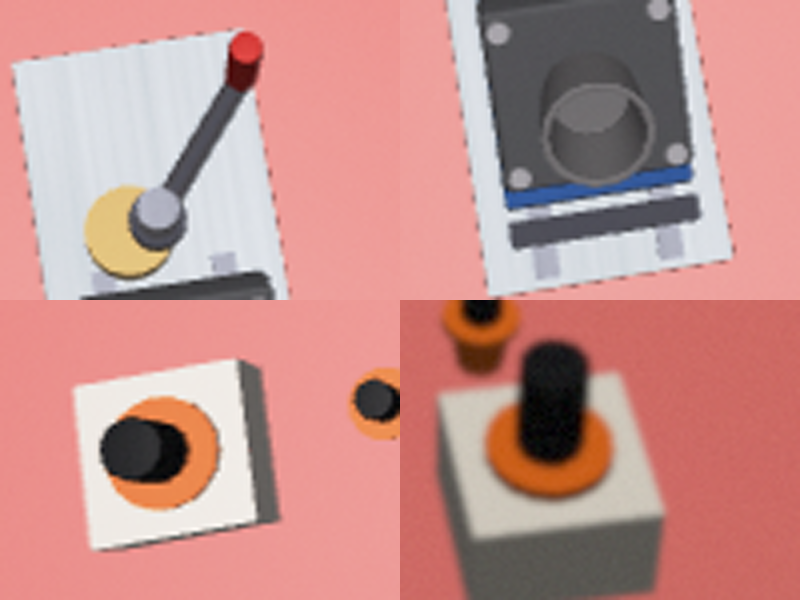

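View pics/crop2.png

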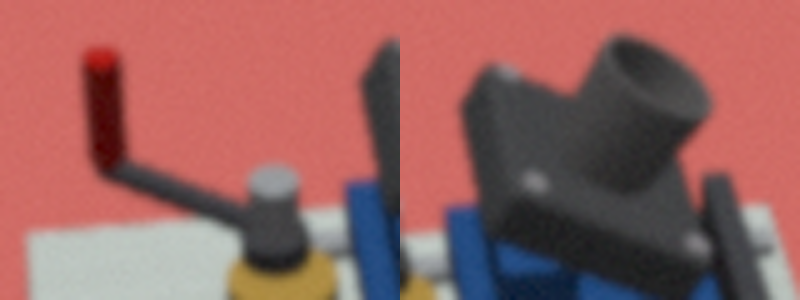

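Crop: the one on the white stand is clearly the largest stopper, with a flange of about 28 px against 16 px for the small ones. It is confirmed as the target. Handle top is at top-view (341,206.5) and side-view (270,226.3). Neck mouth centre is at top-view (329.5,303.2) and side-view (362,225.3).

```bash
cat >> h.py <<'E'
from scipy.spatial.transform import Rotation as Ro
def ray(n,p,s=None):
    i=manip.camera_info(n); K=np.array([[i['fx'],0,i['cx']],[0,i['fy'],i['cy']],[0,0,1]])
    u=cv2.undistortPoints(np.array([[p]],float),K,i['D'])[0,0]; d=np.array([u[0],u[1],1])
    if n=='wrist':
        T=i['T_tool_cam']; R=Ro.from_euler('xyz',s['eef_rot']).as_matrix()
        return s['eef_pos']+R@T[:3,3], R@T[:3,:3]@d
    return i['position'], Ro.from_euler('xyz',i['rotation']).as_matrix()@d
def onz(n,p,z,s=None):
    o,d=ray(n,p,s); return o+d*(z-o[2])/d[2]
def tri(*obs):
    A=0;b=0
    for ob in obs:
        o,d=ray(*ob); d=d/np.linalg.norm(d); P=np.eye(3)-np.outer(d,d); A=A+P; b=b+P@o
    x=np.linalg.solve(A,b); return x.round(1),[round(float(np.linalg.norm(np.cross(x-ray(*ob)[0],ray(*ob)[1]/np.linalg.norm(ray(*ob)[1])))),1) for ob in obs]
E
python3 - <<'E'
from h import *
print('handle',tri(('top',(341,206.4)),('side',(269.9,226.3))))
print('grip',tri(('top',(172.5,316.5)),('side',(378.5,340.5))))
print('flange',tri(('top',(180.3,318)),('side',(377,361.3))))
print('mouth',tri(('top',(329.5,303.2)),('side',(361.9,225.3))))
c=[onz('top',p,50) for p in[(158.5,301.3),(198.8,294.8),(204.3,335.3),(163.5,342)]]
print('stand',np.mean(c,0),c)
c=[onz('side',(340+x/4,325+y/4),50) for x,y in[(38,95),(219,72),(263,215),(73,238)]]
print('standside',np.mean(c,0))
c=[onz('top',p,15) for p in[(282.8,210.5),(341.,202.5),(363,334.3),(302.3,344.3)]]
print('plate',np.mean(c,0).round(1),np.round(c,1))
a=(c[0]+c[1]-c[2]-c[3]);print('yaw',np.degrees(np.arctan2(a[1],a[0])))
for z in(15,52,65,75): print('pivot',onz('top',(319.3,247),z))
E
```

```text
handle (array([680.5, -27.1, 103.1]), [0.4, 0.4])
grip (array([482.5, 270.3,  98.5]), [0.4, 0.4])
flange (array([482.1, 270.5,  50.8]), [0.2, 0.2])
mouth (array([501.8,  -3.8, 123.8]), [0.9, 0.9])
stand [481.95000076 268.84604042  50.        ] [array([513.29340128, 312.8154873 ,  50.        ]), array([524.99951002, 238.6440605 ,  50.        ]), array([450.52071885, 225.02980288,  50.        ]), array([438.9863729 , 298.89481098,  50.        ])]
standside [481.93661332 273.8886798   50.        ]
plate [574.    7.1  15. ] [[698.1  86.   15. ]
 [714.8 -32.4  15. ]
 [450.7 -71.1  15. ]
 [432.6  45.7  15. ]]
yaw 8.485671385407294
pivot [622.40433209  12.32856119  15.        ]
pivot [615.10769503  12.62121246  52.        ]
pivot [612.54401174  12.72403587  65.        ]
pivot [610.57194767  12.80313081  75.        ]
```

Emit:
{"op": "servo_tool", "data": {"rows": [[0,0,0,30,-31,0,0.66],[0,0,0,34,-35,0,0.66],[0,0,0,34,-35,0,0.66],[0,0,0,34,-35,0,0.66],[0,0,0,34,-35,0,0.66],[0,0,0,34,-35,0,0.66],[0,0,0,34,-35,0,0.66],[0,0,0,34,-35,0,0.66],[0,0,0,34,-35,0,0.66],[0,0,0,34,-35,0,0.66],[0,0,0,34,-35,0,0.66],[0,0,0,34,-35,0,0.66],[0,0,0,34,-35,0,0.66],[0,0,0,34,-35,0,0.66],[0,0,0,34,-35,0,0.66],[0,0,0,33,-37,0,0.66],[0,0,0,0,0,0,0.66]], "grip_force": 30}}

```text
clock: 2.22
eef_pos: [681.6, -29.2, 203.6]
eef_rot: [-3.141, -0.002, 2.878]
wrist_force: [-0.5, 0.5, 0.5]
finger_gap: 32.3
finger_force: 0.0
```

```bash
python3 - <<'E'
from h import *
s,im=snap('wrist','w1.png'); h=cv2.cvtColor(im,cv2.COLOR_RGB2HSV)
m=(((h[...,0]<5)|(h[...,0]>175))&(h[...,1]>180)&(h[...,2]>150)).astype(np.uint8)
n,l,st,c=cv2.connectedComponentsWithStats(m); k=1+np.argmax(st[1:,4]); print(st[k],c[k],onz('wrist',c[k],107,s))
E
```

```text
[315 233  19  18 215] [323.90232558 242.43255814] [680.47354897 -25.66583881 107.        ]
```

View pics/w1.png

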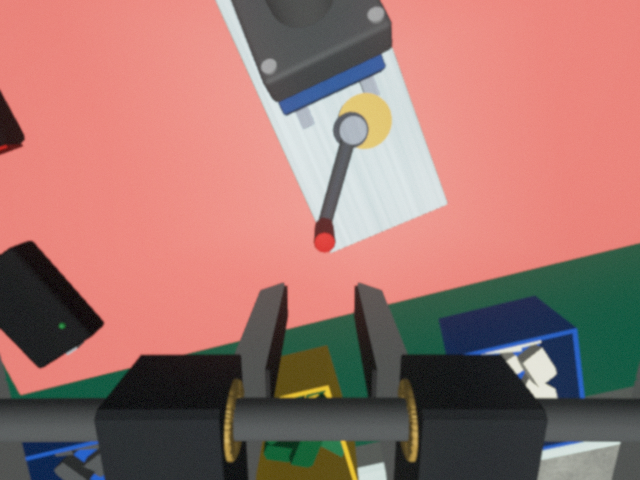

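The wrist view shows the handle between the finger lines, at (324,242). That puts it at (680.5,-26), which agrees with the triangulation. Going down over it.

Emit:
{"op": "servo_tool", "data": {"rows": [[0,0,0,-1,3,-20,0.66],[0,0,0,0,0,-25,0.66],[0,0,0,0,0,-25,0.66],[0,0,0,0,0,-25,0.66],[0,0,0,0,0,-20,0.66],[0,0,0,0,0,-18,0.72],[0,0,0,0,0,0,0.77],[0,0,0,0,0,0,0.77],[0,0,0,0,0,0,0.77]]}}

```text
clock: 3.4
eef_pos: [680.2, -23.6, 73.5]
eef_rot: [3.141, 0.001, 2.881]
wrist_force: [-0.6, -0.6, -0.6]
finger_gap: 21.8
finger_force: 0.0
```

```bash
python3 - <<'E'
import numpy as np
a=np.radians(np.linspace(-28.6,59,19)); p=np.c_[610+80*np.cos(a),12.5+80*np.sin(a)]
print(np.diff(p,axis=0).round(1).tolist(),p[-1])
E
```

```text
[[3.0, 6.1], [2.5, 6.3], [1.9, 6.5], [1.4, 6.7], [0.8, 6.7], [0.2, 6.8], [-0.4, 6.8], [-0.9, 6.7], [-1.5, 6.6], [-2.1, 6.5], [-2.6, 6.3], [-3.1, 6.0], [-3.6, 5.7], [-4.1, 5.4], [-4.5, 5.1], [-5.0, 4.6], [-5.3, 4.2], [-5.7, 3.7]] [651.20304599  81.07338406]
```

Emit:
{"op": "servo_tool", "data": {"rows": [[0,0,2.8,3.0,6.1,0,0.77],[0,0,2.8,2.5,6.3,0,0.77],[0,0,2.8,1.9,6.5,0,0.77],[0,0,2.8,1.4,6.7,0,0.77],[0,0,2.8,0.8,6.7,0,0.77],[0,0,2.8,0.2,6.8,0,0.77],[0,0,2.8,-0.4,6.8,0,0.77],[0,0,2.8,-0.9,6.7,0,0.77],[0,0,2.8,-1.5,6.6,0,0.77],[0,0,2.8,-2.1,6.5,0,0.77],[0,0,2.8,-2.6,6.3,0,0.77],[0,0,2.8,-3.1,6,0,0.77]]}}

```text
clock: 4.9
eef_pos: [679.7, 54.2, 73.4]
eef_rot: [-3.14, 0.002, -2.815]
wrist_force: [3.0, -2.3, -0.0]
finger_gap: 21.8
finger_force: 1.5
```

Emit:
{"op": "servo_tool", "data": {"rows": [[0,0,2.8,-3.8,5.5,0,0.77],[0,0,2.8,-4.2,5.2,0,0.77],[0,0,2.8,-4.6,4.9,0,0.77],[0,0,2.8,-5.0,4.6,0,0.77],[0,0,2.8,-5.3,4.2,0,0.77],[0,0,2.8,-5.7,3.7,0,0.77]]}}

```text
clock: 5.65
eef_pos: [651.8, 81.8, 73.6]
eef_rot: [-3.138, 0.003, -2.521]
wrist_force: [32.3, -22.0, -13.1]
finger_gap: 22.0
finger_force: 18.5
```

Firm contact of about 39 N shows the lever is on its end stop. Backing off and going up.

Emit:
{"op": "servo_tool", "data": {"rows": [[0,0,0,3,-2,0,0.77],[0,0,0,1.5,-1,0,0.68],[0,0,0,0,0,10,0.66],[0,0,0,0,0,35,0.5],[0,0,0,0,0,45,0.3],[0,0,0,-10,0,50,0.3],[0,0,0,-40,0,30,0.3]]}}

```text
clock: 6.52
eef_pos: [605.2, 79.5, 245.3]
eef_rot: [-3.14, 0.003, -2.523]
wrist_force: [-0.2, 0.2, -0.2]
finger_gap: 64.8
finger_force: 0.0
```

```bash
python3 - <<'E'
from h import *
s,a=snap('top','top1.png'); _,b=snap('side','side1.png'); print(s['eef_pos'],s['eef_rot'],s['wrist_force'])
E
```

```text
[605.20373347  79.52674546 245.33094524] [-3.14005872e+00  2.65823714e-03 -2.52302206e+00] [-0.2266267   0.16325017 -0.17120286]
```

View pics/top1.png

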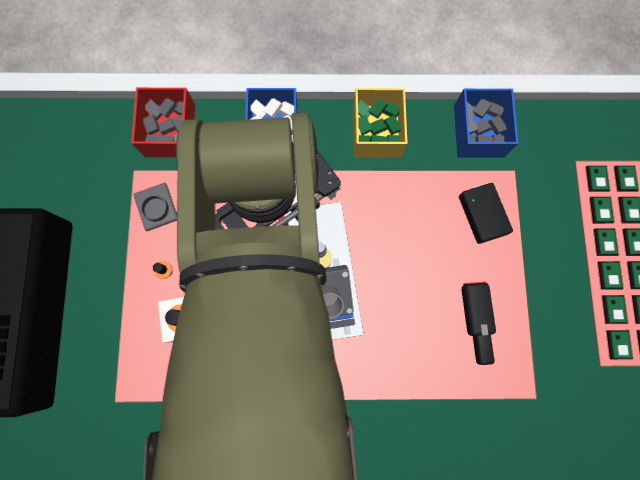

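The top view is blocked by the arm. I'll use the wrist camera over the neck from two places, with the yaw set for the insertion.

Emit:
{"op": "servo_tool", "data": {"rows": [[0,0,-9,-35,-28,0,0.3],[0,0,-9,-35,-28,0,0.3],[0,0,-8.9,-35,-28,0,0.3],[0,0,0,0,0,0,0.3],[0,0,0,0,0,0,0.3]]}}

```text
clock: 7.25
eef_pos: [500.5, -4.3, 242.6]
eef_rot: [3.142, 0.0, -2.991]
wrist_force: [0.1, -0.5, -0.3]
finger_gap: 65.8
finger_force: 0.0
```

```bash
python3 - <<'E'
from h import *
s,a=snap('wrist','w2.png'); print(s['eef_pos'],s['eef_rot']); np.save('w2.npy',np.r_[s['eef_pos'],s['eef_rot']])
E
```

```text
[500.46325343  -4.34751825 242.60460473] [ 3.14154817e+00  3.19888405e-04 -2.99109698e+00]
```

Emit:
{"op": "servo_tool", "data": {"rows": [[0,0,0,-20,25,0,0.3],[0,0,0,-20,25,0,0.3],[0,0,0,-20,20,0,0.3],[0,0,0,0,0,0,0.3],[0,0,0,0,0,0,0.3]]}}

```text
clock: 7.92
eef_pos: [440.6, 65.5, 242.4]
eef_rot: [-3.141, -0.0, -2.991]
wrist_force: [-0.1, -0.0, -0.3]
finger_gap: 65.9
finger_force: 0.0
```

```bash
python3 - <<'E'
from h import *
s,a=snap('wrist','w3.png'); print(s['eef_pos'],s['eef_rot']); np.save('w3.npy',np.r_[s['eef_pos'],s['eef_rot']])
b=cv2.imread('pics/w2.png'); a=cv2.imread('pics/w3.png')
cv2.imwrite('pics/w23.png',np.hstack([cv2.resize(b[:, 120:520],(400,480)),cv2.resize(a[:,120:520],(400,480))]))
E
```

```text
[440.6109733   65.54213425 242.35835757] [-3.14149947e+00 -1.17351235e-04 -2.99113519e+00]
```

View pics/w23.png

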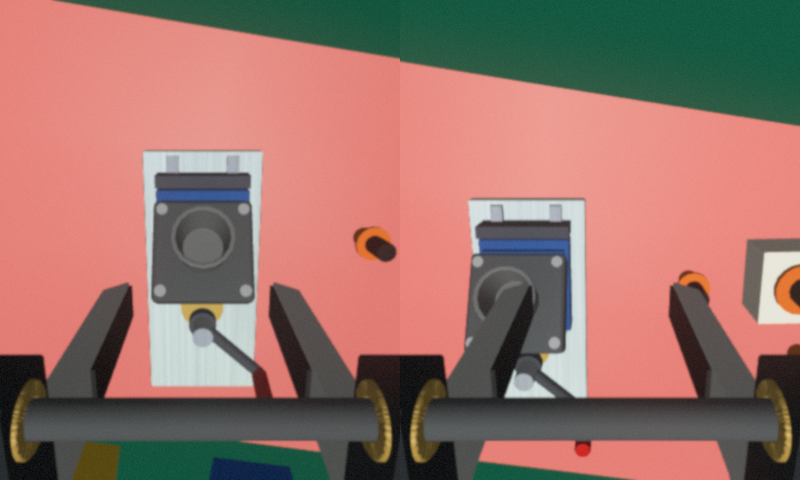

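The wrist pair shows the lever swung to the left and the nest against the front stop. The mouth is at w2 (324,237) and w3 about (224,297). Next, wrist views of the stopper from two places.

Emit:
{"op": "servo_tool", "data": {"rows": [[0,0,0,0,30,0,0.3],[0,0,0,10,45,0,0.3],[0,0,0,10,45,0,0.3],[0,0,0,10,45,0,0.3],[0,0,0,11,30,0,0.3],[0,0,0,0,0,0,0.3],[0,0,0,0,0,0,0.3]]}}

```text
clock: 8.85
eef_pos: [481.2, 259.8, 242.0]
eef_rot: [-3.141, -0.001, -2.993]
wrist_force: [-0.4, 0.6, -0.6]
finger_gap: 65.5
finger_force: 0.0
```

```bash
python3 - <<'E'
from h import *
s,a=snap('wrist','w4.png'); print(s['eef_pos'],s['eef_rot']); np.save('w4.npy',np.r_[s['eef_pos'],s['eef_rot']])
E
```

```text
[481.15860444 259.77022839 242.02953069] [-3.14123682e+00 -7.52592156e-04 -2.99271123e+00]
```

Emit:
{"op": "servo_tool", "data": {"rows": [[0,0,0,-35,0,0,0.3],[0,0,0,-35,0,0,0.3],[0,0,0,0,0,0,0.3],[0,0,0,0,0,0,0.3]]}}

```text
clock: 9.4
eef_pos: [411.6, 260.0, 242.9]
eef_rot: [3.141, 0.001, -2.993]
wrist_force: [-0.1, -0.8, 1.0]
finger_gap: 65.9
finger_force: 0.0
```

```bash
python3 - <<'E'
from h import *
s,a=snap('wrist','w5.png'); print(s['eef_pos'],s['eef_rot']); np.save('w5.npy',np.r_[s['eef_pos'],s['eef_rot']])
for n in(4,5):
    v=np.load(f'w{n}.npy'); st=dict(eef_pos=v[:3],eef_rot=v[3:]); im=cv2.imread(f'pics/w{n}.png'); h=cv2.cvtColor(im,cv2.COLOR_BGR2HSV)
    m=((h[...,0]>6)&(h[...,0]<16)&(h[...,1]>170)&(h[...,2]>150)).astype(np.uint8)
    k,l,q,c=cv2.connectedComponentsWithStats(m); j=1+np.argmax(q[1:,4]); print(n,q[j],onz('wrist',q[j][:2]+q[j][2:4]/2-.5,56,st))
def c(f,x,y): im=cv2.imread(f'pics/{f}.png'); return cv2.resize(im[y:y+75,x:x+100],None,fx=4,fy=4,interpolation=cv2.INTER_CUBIC)
j=cv2.imread('pics/w4.png')
def cen(n):
    im=cv2.imread(f'pics/w{n}.png'); h=cv2.cvtColor(im,cv2.COLOR_BGR2HSV); m=((h[...,0]>6)&(h[...,0]<16)&(h[...,1]>170)&(h[...,2]>150)).astype(np.uint8)
    k,l,q,cc=cv2.connectedComponentsWithStats(m); j=1+np.argmax(q[1:,4]); return (q[j][:2]+q[j][2:4]//2-[50,37]).clip(0)
o4,o5=cen(4),cen(5); print(o4,o5)
cv2.imwrite('pics/c4.png',np.vstack([np.hstack([c('w2',274,200),c('w3',174,255)]),np.hstack([c('w4',*o4),c('w5',*o5)])]))
E
```

```text
[411.58589371 260.02975649 242.85370355] [ 3.14138654e+00  9.52619169e-04 -2.99299505e+00]
4 [ 307  195   52   48 1003] [480.23458922 271.53725942  56.        ]
5 [297 265  49  41 982] [478.20528741 271.25316987  56.        ]
[283 182] [271 248]
```

View pics/c4.png

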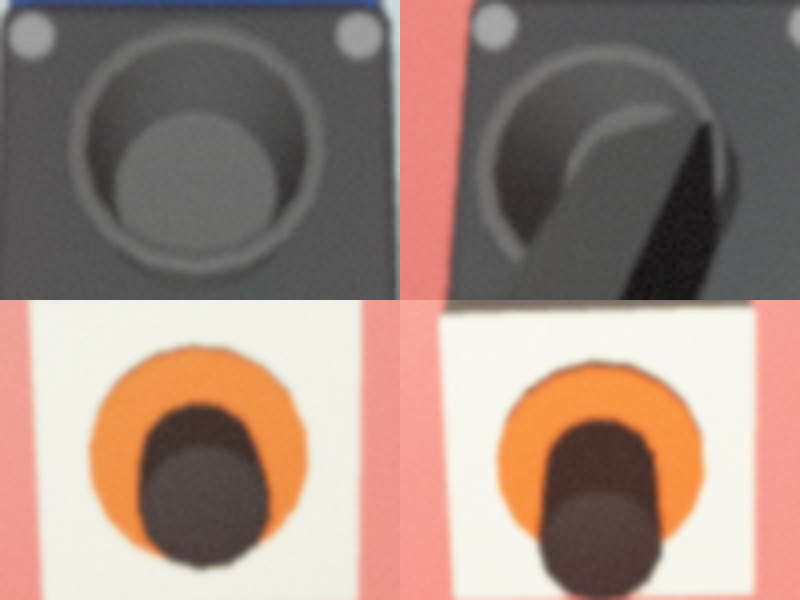

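Crop: mouth centre is at w2 (322.8,236.6) and w3 (224.1,296.1). Stopper grip top is at w4 (333.6,232.9) and w5 (320.8,308.9). Flange is at w4 (332.3,219.4) and w5 (320.9,286.6).

```bash
python3 - <<'E'
from h import *
S={}
for n in(2,3,4,5):
    v=np.load(f'w{n}.npy'); S[n]=dict(eef_pos=v[:3],eef_rot=v[3:])
W=lambda n,p:('wrist',p,S[n])
print('mouth',tri(W(2,(322.8,236.6)),W(3,(224.1,296.1))),[onz('wrist',p,128,S[n]).round(1) for n,p in((2,(322.8,236.6)),(3,(224.1,296.1)))], onz('top',(329.5,303.2),128))
print('grip',tri(W(4,(333.6,232.9)),W(5,(320.8,308.9))),[onz('wrist',p,102,S[n]).round(1) for n,p in((4,(333.6,232.9)),(5,(320.8,308.9)))],onz('top',(172.5,316.5),102))
print('fl',tri(W(4,(332.3,219.4)),W(5,(320.9,286.6))),[onz('wrist',p,56,S[n]).round(1) for n,p in((4,(332.3,219.4)),(5,(320.9,286.6)))],onz('top',(180.3,318),56))
c=[onz('wrist',(120+x,y),15,S[2]) for x,y in((143,151),(263,151),(256,386),(152,386))]
print(np.round(c,1),np.mean(c,0))
d=c[0]+c[1]-c[2]-c[3]; print(np.degrees(np.arctan2(-d[1],-d[0])))
E
```

```text
mouth (array([499.8,  -2. , 125.9]), [0.0, 0.0]) [array([499.2,  -2.1, 128. ]), array([498.7,  -1.6, 128. ])] [502.40555076  -3.72313714 128.        ]
grip (array([482.5, 271.6, 100.5]), [0.1, 0.1]) [array([482.1, 271.4, 102. ]), array([481.8, 271.5, 102. ])] [482.72574481 269.17474472 102.        ]
fl (array([482.5, 271.9,  49.5]), [0.0, 0.0]) [array([481.1, 271.5,  56. ]), array([479.9, 271.4,  56. ])] [482.01279606 268.9553432   56.        ]
[[451.8 -68.2  15. ]
 [434.1  48.6  15. ]
 [698.5  91.9  15. ]
 [716.6 -28.1  15. ]] [575.25563552  11.0478958   15.        ]
8.956987283849951
```

Emit:
{"op": "servo_tool", "data": {"rows": [[0,0,0,35,5.5,0,0.3],[0,0,0,35.5,6,0,0.3],[0,0,0,0,0,-40,0.3],[0,0,0,0,0,-45,0.3],[0,0,0,0,0,-40,0.3],[0,0,0,0,0,-30,0.3],[0,0,0,0,0,-24,0.3],[0,0,0,0,0,0,0.3],[0,0,0,0,0,0,0.3]]}}

```text
clock: 10.58
eef_pos: [482.2, 272.0, 64.3]
eef_rot: [3.141, 0.001, -2.993]
wrist_force: [-0.1, -0.0, -0.1]
finger_gap: 65.9
finger_force: 0.0
```

Emit:
{"op": "servo_tool", "data": {"rows": [[0,0,0,0,0,0,0.6],[0,0,0,0,0,0,0.75],[0,0,0,0,0,0,0.85],[0,0,0,0,0,0,0.85],[0,0,0,0,0,0,0.85],[0,0,0,0,0,0,0.85],[0,0,0,0,0,0,0.85]], "grip_force": 45}}

```text
clock: 11.45
eef_pos: [481.5, 272.0, 63.6]
eef_rot: [-3.142, 0.0, -2.992]
wrist_force: [-1.1, -0.2, 3.4]
finger_gap: 27.4
finger_force: 45.0
```

Stopper gripped with 45 N at a 27.4 mm gap. Lifting it, carrying it over and tilting by 30 degrees.

Emit:
{"op": "servo_tool", "data": {"rows": [[0,0,0,0,0,15,0.85],[0,0,0,0,0,30,0.85],[0,0,0,0,0,40,0.85],[0,0,0,0,0,40,0.85],[0,0,0,0,0,25,0.85],[0,0,0,-1,-20,5,0.85],[0,0,0,-3,-35,0,0.85],[0.75,-4.95,0,-3,-40,0,0.85],[0.75,-4.95,0,-3,-40,0,0.85],[0.75,-4.95,0,-3,-40,0,0.85],[0.75,-4.95,0,-3,-40,0,0.85],[0.75,-4.95,0,-3,-35,0,0.85],[0.75,-4.95,0,0,-29.5,0,0.85],[0,0,0,0,0,0,0.85],[0,0,0,0,0,0,0.85],[0,0,0,0,0,0,0.85]]}}

```text
clock: 13.45
eef_pos: [462.4, -6.9, 218.3]
eef_rot: [3.141, 0.523, -2.991]
wrist_force: [0.3, -0.2, -1.8]
finger_gap: 27.8
finger_force: 45.0
```

```bash
python3 - <<'E'
from h import *
s,a=snap('wrist','w6.png'); print(s['eef_pos'],s['wrist_force'],s['finger_gap']); R=Ro.from_euler('xyz',s['eef_rot']).as_matrix(); print(R.round(4))
snap('side','side2.png'); b=cv2.imread('pics/side2.png')
cv2.imwrite('pics/c6.png',np.hstack([cv2.resize(cv2.imread('pics/w6.png'),(400,300)),cv2.resize(b[150:300,280:480],(400,300))]))
E
```

```text
[462.4224336   -6.92789928 218.29541744] [ 0.27408303 -0.22939061 -1.79705085] 27.789257823745064
[[-8.564e-01 -1.500e-01  4.940e-01]
 [-1.296e-01  9.887e-01  7.540e-02]
 [-4.998e-01  6.000e-04 -8.662e-01]]
```

View pics/c6.png

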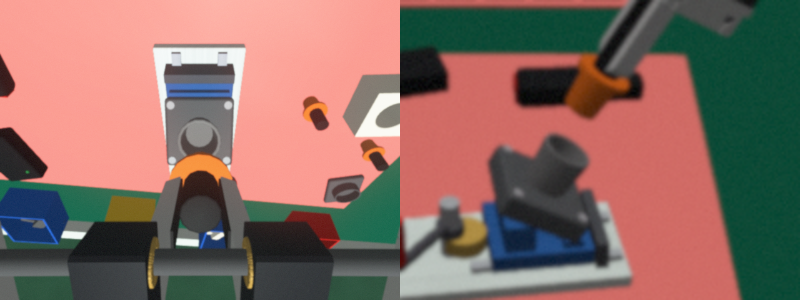

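The stopper is held along the neck's axis, above and in line with the mouth. Going to the stand-off point, then in along the axis.

Emit:
{"op": "servo_tool", "data": {"rows": [[0,0,0,0,-0.5,-13,0.85],[0,0,0,0,0,-13,0.85],[0,0,0,0,0,0,0.85],[0,0,0,4.95,0.75,-8.66,0.85],[0,0,0,4.95,0.75,-8.66,0.85],[0,0,0,3.95,0.6,-6.93,0.85],[0,0,0,2.97,0.45,-5.2,0.85],[0,0,0,0,0,0,0.85],[0,0,0,0,0,0,0.85]]}}

```text
clock: 14.68
eef_pos: [479.3, -5.5, 163.2]
eef_rot: [3.141, 0.524, -2.992]
wrist_force: [0.3, -0.4, -2.1]
finger_gap: 27.2
finger_force: 45.0
```

Emit:
{"op": "servo_tool", "data": {"rows": [[0,0,0,1.98,0.3,-3.46,0.85],[0,0,0,1.98,0.3,-3.46,0.85],[0,0,0,1.98,0.3,-3.46,0.85],[0,0,0,1.98,0.3,-3.46,0.85],[0,0,0,0,0,0,0.85],[0,0,0,0,0,0,0.85]]}}

```text
clock: 15.42
eef_pos: [487.0, -4.2, 149.0]
eef_rot: [3.141, 0.524, -2.992]
wrist_force: [-1.1, -0.3, -2.4]
finger_gap: 27.4
finger_force: 45.0
```

Emit:
{"op": "servo_tool", "data": {"rows": [[0,0,0,0.99,0.15,-1.73,0.85],[0,0,0,0.99,0.15,-1.73,0.85],[0,0,0,0.99,0.15,-1.73,0.85],[0,0,0,0,0,0,0.85],[0,0,0,0,0,0,0.85]]}}

```text
clock: 16.05
eef_pos: [489.9, -3.8, 143.5]
eef_rot: [3.141, 0.523, -2.993]
wrist_force: [-2.0, -2.0, -5.2]
finger_gap: 27.2
finger_force: 45.0
```

Emit:
{"op": "servo_tool", "data": {"rows": [[0,0,0,-0.7,-0.6,-0.4,0.85],[0,0,0,0,0,0,0.85],[0,0,0,0.5,0.07,-0.87,0.85],[0,0,0,0.5,0.07,-0.87,0.85],[0,0,0,0,0,0,0.85],[0,0,0,0,0,0,0.85]]}}

```text
clock: 16.8
eef_pos: [490.5, -4.3, 141.9]
eef_rot: [3.141, 0.524, -2.992]
wrist_force: [-1.5, -0.5, -2.4]
finger_gap: 27.0
finger_force: 45.0
```

Emit:
{"op": "servo_tool", "data": {"rows": [[0,0,0,0.5,0.07,-0.87,0.85],[0,0,0,0,0,0,0.85],[0,0,0,0.5,0.07,-0.87,0.85],[0,0,0,0,0,0,0.85],[0,0,0,0,0,0,0.85]]}}

```text
clock: 17.42
eef_pos: [491.4, -4.1, 140.0]
eef_rot: [3.141, 0.524, -2.992]
wrist_force: [-2.1, 0.2, -2.7]
finger_gap: 27.1
finger_force: 45.0
```

Emit:
{"op": "servo_tool", "data": {"rows": [[0,0,0,0.4,0.07,-0.87,0.85],[0,0,0,0,0,0,0.85],[0,0,0,0,0,0,0.85]]}}

```text
clock: 17.8
eef_pos: [491.8, -4.1, 139.8]
eef_rot: [3.141, 0.525, -2.992]
wrist_force: [-14.6, -1.7, 10.1]
finger_gap: 27.8
finger_force: 45.0
```

Emit:
{"op": "servo_tool", "data": {"rows": [[0,0,0,-0.2,0,-0.15,0.85],[0,0,0,0.2,0.03,-0.35,0.85],[0,0,0,0,0,0,0.85],[0,0,0,0,0,0,0.85]]}}

```text
clock: 18.3
eef_pos: [491.9, -4.0, 139.8]
eef_rot: [3.141, 0.525, -2.992]
wrist_force: [-21.5, -2.1, 18.4]
finger_gap: 27.2
finger_force: 45.0
```

```bash
python3 - <<'E'
from h import *
s,a=snap('wrist','w7.png'); snap('side','side3.png'); print(s['eef_pos'],s['wrist_force'])
b=cv2.imread('pics/side3.png')
cv2.imwrite('pics/c7.png',np.hstack([cv2.resize(cv2.imread('pics/w7.png')[160:400,160:480],(400,300)),cv2.resize(b[195:270,310:410],(400,300),interpolation=cv2.INTER_CUBIC)]))
E
```

```text
[491.85932716  -4.04889655 139.75053137] [-21.47106384  -2.08915299  18.43199585]
```

View pics/c7.png

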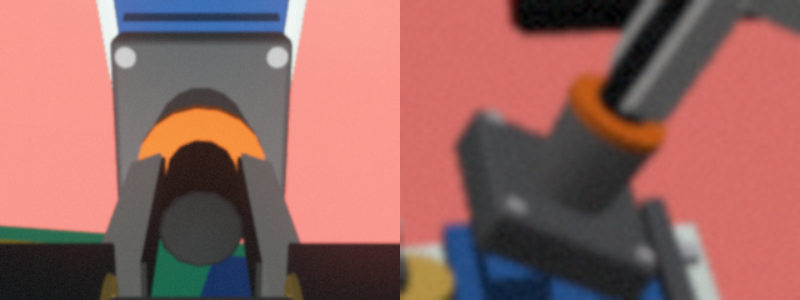

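The picture shows the flange flat on the rim, pressed with about 28 N along the axis. Easing off, letting go and withdrawing along the axis.

Emit:
{"op": "servo_tool", "data": {"rows": [[0,0,0,0,0,0,0.85],[0,0,0,0,0,0.5,0.85],[0,0,0,0,0,0,0.8],[0,0,0,0,0,0,0.6],[0,0,0,0,0,0,0.4],[0,0,0,0,0,0,0.4],[0,0,0,0,0,0,0.4],[0,0,0,-5,-0.75,8.66,0.4],[0,0,0,-10,-1.5,17.3,0.4],[0,0,0,-15,-2.2,26,0.4],[0,0,0,-15,-2.2,26,0.4],[0,0,0,-10,-1.5,17.3,0.4],[0,0,0,-30,35,20,0.4],[0,0,0,-30,45,10,0.4],[0,0,0,-20,45,0,0.4],[0,0,0,0,45,0,0.4],[0,0,0,0,45,0,0.4],[0,0,0,0,0,0,0.4],[0,0,0,0,0,0,0.4]]}}

```text
clock: 20.78
eef_pos: [356.9, 201.9, 264.6]
eef_rot: [3.141, 0.524, -2.992]
wrist_force: [-0.2, -0.2, -0.4]
finger_gap: 56.5
finger_force: 0.0
```

```bash
python3 - <<'E'
from h import *
s,a=snap('side','side4.png'); _,t=snap('top','top4.png'); print(s['eef_pos'],s['wrist_force'],s['finger_gap'])
def org(im,x,y,w,h):
    q=cv2.cvtColor(im[y:y+h,x:x+w],cv2.COLOR_RGB2HSV); m=((q[...,0]>4)&(q[...,0]<17)&(q[...,1]>170)&(q[...,2]>100)); v,u=np.nonzero(m); return (m.sum(),u.mean()+x,v.mean()+y,u.min()+x,u.max()+x,v.min()+y,v.max()+y) if m.any() else 0
print(org(cv2.imread('pics/side3.png')[:,:,::-1].copy(),330,195,70,75),org(a,330,195,70,75)); p=org(t,290,270,70,70); print(p)
R=Ro.from_euler('xyz',[0,0,8.6],degrees=True).as_matrix()
ax=R@[-.5,0,.866]
print('top flange xy at z 133',onz('top',((p[3]+p[4])/2,(p[5]+p[6])/2),133),'expected',np.array([499,-2,128])+6*ax)
h=cv2.cvtColor(t,cv2.COLOR_RGB2HSV)[195:260,230:345]; v,u=np.nonzero(((h[...,0]<5)|(h[...,0]>175))&(h[...,1]>200)&(h[...,2]>110)); 
if len(u): print('handle',onz('top',(u.mean()+230,v.mean()+195),100))
E
```

```text
[356.86406592 201.9081217  264.62529854] [-0.16174369 -0.18854829 -0.35182296] 56.46374916920454
(np.int64(182), np.float64(362.3021978021978), np.float64(223.6978021978022), np.int64(352), np.int64(375), np.int64(214), np.int64(232)) (np.int64(190), np.float64(363.67894736842106), np.float64(223.9578947368421), np.int64(353), np.int64(376), np.int64(214), np.int64(232))
(np.int64(382), np.float64(328.82722513089004), np.float64(303.67539267015707), np.int64(315), np.int64(344), np.int64(293), np.int64(320))
top flange xy at z 133 [496.49201341  -3.52557912 133.        ] expected [496.03373086  -2.44860603 133.196     ]
```

Seated and unchanged after release. One last numeric check of the lever angle from the earlier wrist picture, then I hand in.

```bash
python3 - <<'E'
from h import *
v=np.load('w3.npy'); p=onz('wrist',(303,449),107,dict(eef_pos=v[:3],eef_rot=v[3:])); d=p[:2]-[609.8,12.5]
cam=np.radians(np.degrees(np.arctan2(d[1],d[0]))-8.6+47); print(p,np.hypot(*d),cam)
if cam>1.5: print(manip.sign_off())
E
```

```text
[653.1122366   81.53661769 107.        ] 81.49849337090308 1.6806933628681888
the job is handed in; nothing more can be done
None
```

The job is handed in: the cam lever is locked (about 1.65 rad), the nest looked home against the front stop, and the stopper was pressed home with about 28 N and released, its flange flat on the rim; sign-off returned no verdict.

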